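Release the latched key of the tube mixer

ROBOT

A 6-joint arm with a two-finger parallel gripper is mounted at the origin on the work surface. World frame = base frame: x ahead of the robot, y to its left, z up, the work surface at z = 0. Lengths are in m, angles in rad, forces in N, time in s.
With the tool pointing down it reaches from about 0.35 to 0.975 m from the base axis. Payload 7.1 kg.
Tool frame: the origin (TCP) lies on the centre line of the jaws, within the pads' length; the fingertips stand 17 mm ahead of it and the grasp point (between the pads) lies 2 mm behind it; x points along the fingers, y is the direction in which the jaws open and shut, and the axes are right-handed (so a half turn about x gives the same grasp; the last joint's range is limited). The gripper opens to 88 mm and grips with 3 to 60 N. Pads are 20 mm wide; open, the fingers measure 115 mm over their backs; the gripper's body (75 mm by 178 mm) begins 61 mm behind the grasp point.
Start: joints at [1.22, 0.423, 1.63, -0, 1.089, -0.019], TCP at [0.204, 0.591, 0.24] pointing down, gripper open.
Joint ranges: [-3, 3], [-0.9, 2.11], [0.09, 2.58], [-1.31, 4.45], [0.11, 2.69], [-2.54, 2.54]. Speed limits (rad/s): [2.39, 2.39, 3.01, 3.14, 3.14, 3.14].

INTERFACE

Orientations are given as [roll, pitch, yaw] about the fixed x, y, z axes, in that order (R = Rz(yaw) Ry(pitch) Rx(roll)).
In Python, from station import state, grab_frame, job_done, recognise, masks_of, tip_of gives the robot as it stands.
- The arm moves only by the shell command python3 -m crank 'ROWS'. ROWS is JSON, one flat list of numbers, 5 for each row, row after row: the shift along the world's x, y, z in mm, then the turn about the world's z in rad, then the closure, from 0 (fully open) to 1 (shut). In form: [x, y, z, yaw, claw, x, y, z, yaw, claw, ...]. A call has 1 to 5 rows; each row shifts and turns the commanded pose from where the row before left it; what a row does not reach is not made up. A row lasts 1/10 s, in which the tool goes at most 50 mm and 8.59 degrees, less where a joint would pass 70% of its speed; a pose out of reach is approached as far as the arm can. A call is refused whole if a number of a shift passes 50 or a number of a turn 0.15, either way. A call with a gripper value outside its range is refused whole. The fingers move at their own pace and stop on an object; the grip force is fixed at half the most. Time passes only in rows, so rows that do not move let the fingers close. It gives the time, the measured TCP pose, the force and the opening at its end, in the units of the state.
- state(): the state, without advancing time (a new reading comes with each control period).
- grab_frame(name): name is "scene" or "top"; returns a dict with "pixels" (400x640x3 uint8, red, green, blue), "fx", "fy", "cx", "cy" (pixels), "xyz" and "attitude" of the camera in the world. Camera axes: x right, y up, looking along -z (the intrinsics and any distortion apply to the point x, -y, -z); pixel columns grow to the right and rows downward; lengths in m; the calibration is good to about 2 mm. A picture is of the moment at which its call begins. There is no depth.
- job_done(): hands the job in, once; it reports no verdict.
Trained networks look in the newest picture that a camera, given by its name, has taken for a name from the list of things; names that differ only in an ending like _2 or _b are one class to them, and where a whole thing is asked for, a point or a joint stands for the part that bears it (a point fixed in the world has none). Each returns a list of dicts, best first, with "score" (0 to 1); they miss things now and then, are a little off and sometimes report something else, mostly with a low value. They report only what shows in the picture. A call takes as long as a camera call.
- recognise(query, camera): "box" ([left, top, width, height] in pixels, round what is visible of it).
- masks_of(query, camera): "mask" (400x640 bool, what is visible of it) and "box" ([left, top, width, height] in pixels, round what is visible of it).
- tip_of(query, camera): "position" ([row, column] in pixels: a listed point, or the origin of a listed thing).
The state is a dict: "t": time; "q": joint angles; "dq": joint speeds; "effort": joint torques, N m; "eef_pos": TCP position; "eef_rot": TCP orientation; "force": force on the tool from outside, world axes, zero at the start; "torque": the same for the moment, N m; "finger_gap": opening from 0.0 (shut) to 1.0 (fully open).
Only numpy, scipy, OpenCV 4.12 (cv2) and the standard library are available. Lean on these libraries where they do the work, as an engineer would, in place of code of your own. Each camera call takes 0.05 s, during which the arm holds its last target.

TASK

One of the four blue keys on the tube mixer was left latched down. Find it with light fingertip taps - the raised keys give softly, the latched one feels hard - and press that key down to its stop with a fingertip so that it lets go and springs up. Do not push a raised key so far down that it switches on, and leave the rack, the pot and the pen where they are.

Things in the scene. Friction and masses are not known exactly. Their poses are not given: they have to be found in the camera images.
- mixer: White bench-top tube mixer, fixed, 200 mm (its x) by 270 mm (its y). Origin: centre of its underside, on the table. The front deck (negative x half) is 45 mm high and carries the key row; the roller bed with two tubes lying on it covers x from -8 to 98 mm and reaches 76 mm high.
- key_a: One of four identical blue keys. Origin: centre of the cap's top face, moving with it; axes as the mixer's, z up. Keys 46 mm apart in a row along the mixer's y at its x = -57 mm, letters in any order. 34 (x) by 28 (y) mm, flat level top, 58 to 72 mm above the table: each seat has its own height (8 mm spread), so top height does not tell which is latched.
- key_b: One of four identical blue keys. Origin: centre of the cap's top face, moving with it; axes as the mixer's, z up. The latched key (any one of the four) is held 4 mm down by a catch. It gives under 1 mm up to 6 N, then sinks with 7 to 10 N to its stop 4 mm lower (12 N or more holds it there); there the catch has let go, and when the finger leaves it springs up to 4 mm above where it was.
- key_c: One of four identical blue keys. Origin: centre of the cap's top face, moving with it; axes as the mixer's, z up. A raised key (three of the four) gives softly straight down: 0.6 N at first touch plus 0.6 N per mm. From 6 mm down it switches its lane on, which must not happen; its stop is at 8 mm.
- key_d: One of four identical blue keys. Origin: centre of the cap's top face, moving with it; axes as the mixer's, z up. Same size and look as the other keys. Exactly one key of the four is latched at the start.
- rack: Bystander: loose black rack, 62 by 104 by 30 mm, with capped sample tubes standing in it (110 mm high in all). Origin: centre of its underside.
- pot: Bystander: loose sample pot with a yellow cap, 44 mm in diameter, 55 mm high. Origin: centre of its underside.
- pen: Bystander: loose dark blue pen lying along its y, 130 mm long, 12 mm thick. Origin: centre of its underside.

How it is judged:
On the way:
1. a finger presses a key with more than 4 N ((contact force between the fingers and key_a above 4 N or contact force between the fingers and key_b above 4 N or contact force between the fingers and key_c above 4 N or contact force between the fingers and key_d above 4 N)), for 0.02 s.
At the end, for the whole second after the job is handed in: The key that was latched has sprung up and rests more than 3 mm above where it was (it rises 4 mm); the rack, the pot and the pen are within 15 mm of where they were (((distance of key_a from where it was at the start of the episode above 0.003 m and linear speed of key_a below 0.005 m/s) or (distance of key_b from where it was at the start of the episode above 0.003 m and linear speed of key_b below 0.005 m/s) or (distance of key_c from where it was at the start of the episode above 0.003 m and linear speed of key_c below 0.005 m/s) or (distance of key_d from where it was at the start of the episode above 0.003 m and linear speed of key_d below 0.005 m/s)) and distance of each of rack, pot, pen from where it was at the start of the episode below 0.015 m); the robot touches nothing.
It fails at once if a raised key is pushed 6 mm or more down, which switches it on (the latched key never travels that far from its start, up or down) (distance of any of key_a, key_b, key_c, key_d from where it was at the start of the episode above 0.006 m).
It fails at once if the rack is moved or lifted by more than 15 mm (distance of rack from where it was at the start of the episode above 0.015 m).
It fails at once if the pot is moved or lifted by more than 15 mm (distance of pot from where it was at the start of the episode above 0.015 m).
It fails at once if the pen is moved or lifted by more than 15 mm (distance of pen from where it was at the start of the episode above 0.015 m).
It also fails if it takes over 48 s, if anything falls off the work surface, if the arm or the gripper's body presses on something with over 40 N, if the wrist force passes 120 N, or if a joint passes its speed limit or range.

## Working session

There is one attempt and no reset: what is moved stays moved. The work goes in short steps, Python scripts to look and compute and a shell command to move; the robot and the scene stay as the last step left them, time stands still between calls to the robot, and variables do not carry over. Pictures are saved under pics/ and viewed, and the job is handed in when it is done.

```bash
mkdir -p pics; ls; python3 - <<'E'
from station import *
import cv2
s=state();print(s['t'],s['eef_pos'],s['eef_rot'],s['force'],s['finger_gap'])
for n in('scene','top'):
    f=grab_frame(n);cv2.imwrite(f'pics/{n}0.png',f['pixels'][:,:,::-1])
    print(n,{k:v for k,v in f.items() if k!='pixels'})
    for q in('mixer','key_a','rack','pot','pen'):
        print(q,[(round(d['score'],2),[round(float(x),1) for x in d['position']]) for d in tip_of(q,n)])
print(state()['t'])
E
```

```text
pics
0.0 [0.20338044 0.59041534 0.23889934] [-1.58444764  1.56923117 -1.91624946] [-0.98542204 -0.43050395  0.2471708 ] 1.0013086062639602
scene {'fx': 421.00227497505125, 'fy': 421.00227497505125, 'cx': 319.2669046775861, 'cy': 203.40988030764083, 'xyz': array([ 0.98621154, -0.46577651,  0.56752237]), 'attitude': array([0.90936593, 0.01516335, 0.72251709])}
mixer [(0.91, [238.2, 305.4])]
key_a [(0.82, [224.6, 255.3]), (0.72, [197.3, 284.8]), (0.57, [187.2, 294.7]), (0.49, [214.5, 273.6])]
rack [(0.73, [328.3, 229.6])]
pot [(0.59, [185.9, 345.0])]
pen [(0.74, [224.6, 241.5]), (0.45, [330.2, 232.2])]
top {'fx': 423.9232393605015, 'fy': 423.9232393605015, 'cx': 324.2268909547402, 'cy': 205.36035406747803, 'xyz': array([0.42084409, 0.02711026, 0.96594549]), 'attitude': array([ 0.15568573, -0.0099203 , -1.59728283])}
mixer [(0.7, [213.1, 340.6])]
key_a [(0.78, [233.6, 361.4]), (0.71, [245.2, 317.7]), (0.64, [239.8, 335.8]), (0.61, [228.8, 378.9])]
rack [(0.77, [190.3, 439.1]), (0.24, [215.8, 344.5])]
pot []
pen [(0.66, [274.0, 371.5])]
0.6
```

View pics/scene0.png

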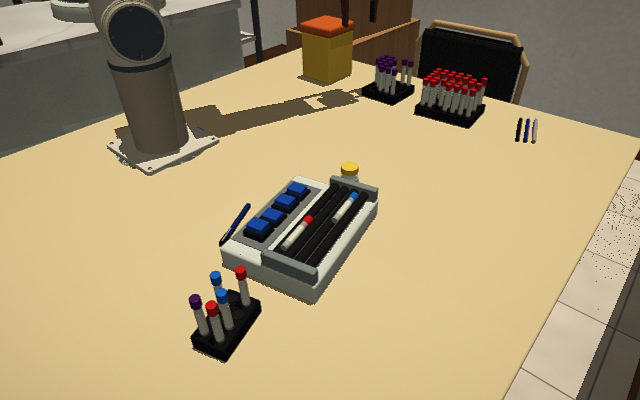

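View pics/top0.png

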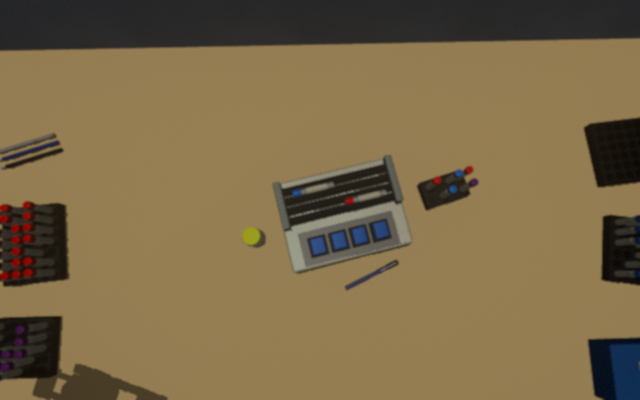

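The scene view shows four keys at about (258,227), (272,215), (285,201) and (297,188). In the top view they are at (318,245), (339,240), (360,236) and (380,230). The pen lies in front of the deck, the rack is off one end and the pot off the other. I'll triangulate next.

```bash
cat > h.py <<'E'
import numpy as np,cv2
from scipy.spatial.transform import Rotation as Ro
from station import *
def ray(f,rc):
    d=np.array([(rc[1]-f['cx'])/f['fx'],-(rc[0]-f['cy'])/f['fy'],-1.])
    d=Ro.from_euler('xyz',f['attitude']).as_matrix()@d
    return f['xyz'],d/np.linalg.norm(d)
def tri(r1,r2):
    A=0;b=0
    for o,d in(r1,r2):
        P=np.eye(3)-np.outer(d,d);A=A+P;b=b+P@o
    p=np.linalg.solve(A,b)
    return p,[np.linalg.norm((np.eye(3)-np.outer(d,d))@(p-o)) for o,d in(r1,r2)]
def atz(r,z):
    o,d=r;return o+d*(z-o[2])/d[2]
E
python3 - <<'E'
from h import *
fs=grab_frame('scene');ft=grab_frame('top')
def cents(f):
    h=cv2.cvtColor(f['pixels'],cv2.COLOR_RGB2HSV);return h
ks=[d['position'] for d in tip_of('key_a','scene')][:4];kt=[d['position'] for d in tip_of('key_a','top')][:4]
ks=sorted(ks,key=lambda p:p[1]);kt=sorted(kt,key=lambda p:-p[1])
P=[]
for a,b in zip(ks,kt):
    p,e=tri(ray(fs,a),ray(ft,b));P.append(p);print(np.round(a,1),np.round(b,1),np.round(p*1000,1),np.round(np.array(e)*1000,1), np.round(atz(ray(ft,b),.065)*1000,1), np.round(atz(ray(fs,a),.065)*1000,1))
P=np.array(P);d=P[-1]-P[0];print('row',np.linalg.norm(d[:2])/3*1000,np.degrees(np.arctan2(d[1],d[0])))
for q,z in(('mixer',0),('rack',0),('pen',0),('pot',0)):
    for n,f in(('scene',fs),('top',ft)):
        t=tip_of(q,n)
        if t:print(q,n,np.round(atz(ray(f,t[0]['position']),z)*1000))
s=state();R=Ro.from_euler('xyz',s['eef_rot']).as_matrix();print(R.round(3),s['t'],s['force'])
b=np.hstack([cv2.resize(fs['pixels'][165:255,215:325],None,fx=4,fy=4),cv2.resize(ft['pixels'][210:300,290:380+20],None,fx=4,fy=4)[:360]])
cv2.imwrite('pics/z1.png',cv2.resize(b,(800,int(b.shape[0]*800/b.shape[1])))[:,:,::-1])
E
```

```text
[222.5 257.1] [230.2 384. ] [ 506.5 -108.9   69.6] [2.8 2.8] [ 505.1 -111.7   65. ] [ 504.  -103.5   65. ]
[214.4 270.2] [233.4 359.4] [498.5 -62.1  55.8] [3.1 3.1] [499.6 -58.9  65. ] [505.2 -71.6  65. ]
[197.8 286.2] [241.2 337. ] [485.2 -10.4  58.9] [0.7 0.7] [484.3 -10.7  65. ] [491.6 -15.3  65. ]
[187.8 295.3] [247.  318.3] [473.4  29.2  56.5] [0.2 0.2] [473.   29.3  65. ] [481.8  20.8  65. ]
row 47.32645584822375 103.4719687601509
mixer scene [552. -25.   0.]
mixer top [547. -31.   0.]
rack scene [ 604. -263.    0.]
rack top [ 604. -259.    0.]
pen scene [414. -89.   0.]
pen top [408. -84.   0.]
pot scene [510. 165.   0.]
pot top [506. 173.   0.]
[[-0.     0.326  0.945]
 [ 0.     0.945 -0.326]
 [-1.     0.    -0.   ]] 1.2 [-0.3936987  -0.07891152 -0.41058159]
```

View pics/z1.png

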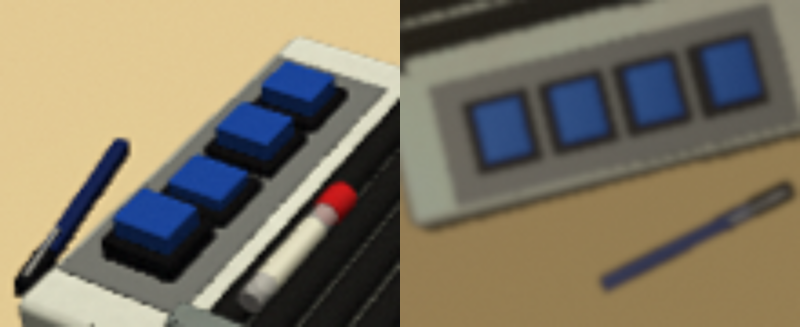

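```bash
python3 - <<'E'
from h import *
fs=grab_frame('scene');ft=grab_frame('top')
ks=[(225.2,257.6),(214.2,271.6),(200,285.1),(188.4,297)];kt=[(229.3,381.9),(235.4,360.2),(240.6,339.2),(246.1,318)]
P=[]
for a,b in zip(ks,kt):
    p,e=tri(ray(fs,a),ray(ft,b));P.append(p);print(np.round(p*1000,1),np.round(np.array(e)*1000,1), np.round(atz(ray(ft,b),.065)*1000,1))
P=np.array([atz(ray(ft,b),.063) for b in kt])
d=P[-1]-P[0];a=np.arctan2(d[1],d[0]);print('row',np.linalg.norm(d[:2])/3*1000,np.degrees(a))
c=P.mean(0);u=d/np.linalg.norm(d)
for i in range(4):print(np.round((c+u*.046*(i-1.5))*1000,1))
s=state();R=Ro.from_euler('xyz',s['eef_rot']).as_matrix();print('tooly ang',np.degrees(np.arctan2(R[1,1],R[0,1])),s['eef_pos'],s['t'])
E
```

```text
[ 507.8 -107.1   62.9] [0.7 0.7] [ 507.2 -107.3   65. ]
[496.4 -61.3  54.3] [0.3 0.3] [495.3 -60.4  65. ]
[486.5 -15.2  56.9] [0.8 0.8] [485.4 -15.4  65. ]
[475.9  30.4  55.4] [0.6 0.6] [474.9  29.9  65. ]
row 47.10129449000827 103.21493878558621
[ 506.6 -105.6   63. ]
[496.1 -60.8  63. ]
[485.6 -16.1  63. ]
[475.1  28.7  63. ]
tooly ang 70.98851854014194 [0.20357327 0.59093735 0.23969449] 1.3
```

```bash
python3 -m crank '[18,-37.5,0,-0.067,1,18,-37.5,0,-0.067,1,18,-37.5,0,-0.067,1,18,-37.5,0,-0.067,1,18,-37.5,0,-0.067,1]'
python3 -m crank '[18,-37.5,0,-0.067,1,18,-37.5,0,-0.067,1,18,-37.5,0,-0.067,1,18,-37.5,0,-0.067,1,18,-37.5,0,-0.067,1]'
python3 -m crank '[18,-37.5,0,-0.067,1,18,-37.5,0,-0.067,1,18,-37.5,0,-0.067,1,18,-37.5,0,-0.067,1,18,-37.5,0,-0.067,1]'
python3 -m crank '[0,0,-20,0,1,0,0,-20,0,1,0,0,-20,0,1,0,0,-20,0,1,0,0,0,0,1]'
python3 - <<'E'
from h import *
s=state();R=Ro.from_euler('xyz',s['eef_rot']).as_matrix();print('tooly ang',np.degrees(np.arctan2(R[1,1],R[0,1])),s['eef_pos'],s['t'],s['force'],s['q'],s['finger_gap'])
E
```

```text
t: 1.8
eef_pos: [0.294, 0.402, 0.2398]
eef_rot: [1.387, 1.57, 0.718]
force: [0.0, -0.0, -0.7]
finger_gap: 0.586
t: 2.3
eef_pos: [0.3841, 0.2144, 0.24]
eef_rot: [1.444, 1.57, 0.44]
force: [0.6, -0.0, -0.3]
finger_gap: 0.131
t: 2.8
eef_pos: [0.4742, 0.0267, 0.24]
eef_rot: [1.475, 1.57, 0.136]
force: [0.5, 0.4, 0.7]
finger_gap: 0.005
t: 3.3
eef_pos: [0.472, 0.0283, 0.1578]
eef_rot: [-1.768, 1.566, -3.104]
force: [-0.5, 0.3, -0.2]
finger_gap: 0.006
tooly ang 13.401310151369158 [0.47199012 0.02828047 0.15777283] 3.3 [-0.49656686  0.30314918 -0.16056754] [ 3.46825445e-02  3.29153552e-01  2.01731600e+00 -1.46528201e-05
  7.99427761e-01 -1.99202428e-01] 0.006068282351049817
```

```bash
python3 -m crank '[3,0,-20,0,1,0,0,-20,0,1,0,0,-20,0,1,0,0,0,0,1,0,0,0,0,1]'
python3 - <<'E'
from h import *
for i in range(2):
  f=grab_frame(['scene','top'][i]);s=state();print(s['eef_pos'],s['force'])
  a=f['pixels'][130:280,200:360] if i==0 else f['pixels'][180:280,270:430]
  cv2.imwrite(f'pics/b{i}.png',cv2.resize(a,None,fx=4,fy=4)[:,:,::-1])
E
```

```text
t: 3.8
eef_pos: [0.4769, 0.0285, 0.1004]
eef_rot: [1.373, 1.571, 0.036]
force: [0.6, 0.8, 0.2]
finger_gap: 0.012
[0.47734134 0.02847383 0.10081102] [ 0.79082249 -0.12843903  0.15383372]
[0.47748941 0.02846345 0.10095595] [ 0.00436912 -0.54710819 -0.04235381]
```

View pics/b0.png

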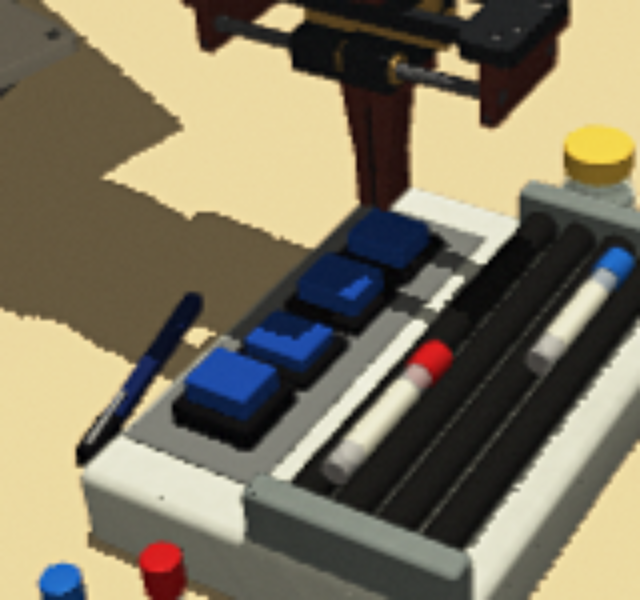

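View pics/b1.png

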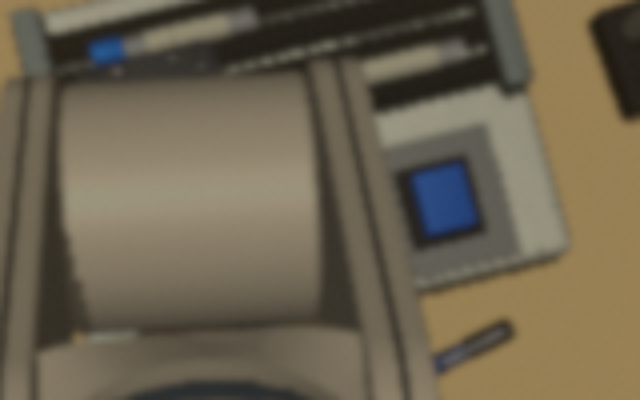

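```bash
python3 - <<'E'
from h import *
f=grab_frame('scene');s=state()
R=Ro.from_euler('xyz',f['attitude']).as_matrix()
def pj(p):
    c=R.T@(np.array(p)-f['xyz']);return f['cx']+f['fx']*c[0]/-c[2],f['cy']-f['fy']*c[1]/-c[2]
T=Ro.from_euler('xyz',s['eef_rot']).as_matrix();print(s['eef_pos'],T.round(2))
S=4;o=np.array([200,130]);a=cv2.resize(f['pixels'][130:280,200:360],None,fx=S,fy=S)[:,:,::-1].copy()
def m(p,c):
    q=(np.array(pj(p))-o+.5)*S;cv2.circle(a,tuple(int(v) for v in q),3,c,-1)
for y in(-.0135,.0135):
  for z in(-.01,.01): m(s['eef_pos']+T@[.017,y,z],(0,255,0))
m(s['eef_pos'],(0,255,255))
for z,c in((.055,(0,0,255)),(.065,(255,0,255))):
  for k in((.5066,-.1056),(.4961,-.0608),(.4856,-.0161),(.4751,.0287)): m((*k,z),c)
cv2.imwrite('pics/b2.png',a)
E
```

```text
[0.47745349 0.02846378 0.10096294] [[ 0.    0.97  0.23]
 [ 0.    0.23 -0.97]
 [-1.    0.    0.  ]]
```

View pics/b2.png

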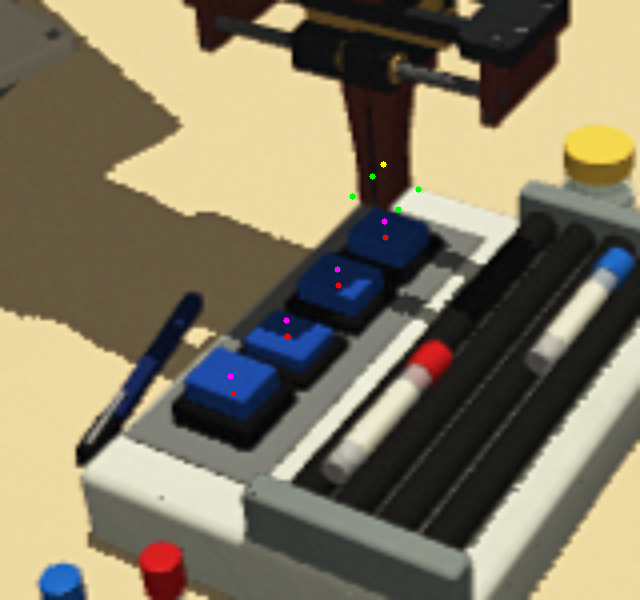

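```bash
python3 -m crank '[0,0,-9,0,1,0,0,-9,0,1,0,0,0,0,1]'
python3 -m crank '[0,0,-2,0,1,0,0,0,0,1]'|grep -E 'pos|force'
python3 -m crank '[0,0,-2,0,1,0,0,0,0,1]'|grep -E 'pos|force'
```

```text
t: 4.25
eef_pos: [0.4761, 0.0284, 0.0807]
eef_rot: [-1.768, 1.57, -3.105]
force: [0.4, 0.0, 1.2]
finger_gap: 0.005
eef_pos: [0.4761, 0.0284, 0.0794]
force: [-0.9, 0.1, 1.4]
eef_pos: [0.4763, 0.0284, 0.0776]
force: [-1.3, -0.4, 1.9]
```

```bash
for i in 1 2 3; do python3 -m crank '[0,0,0,0,1]'|grep -E 'pos|force';done
python3 -m crank '[0,0,-1,0,1]'|grep -E 'pos|force'
for i in 1 2 3; do python3 -m crank '[0,0,0,0,1]'|grep -E 'pos|force';done
```

```text
eef_pos: [0.4763, 0.0284, 0.0777]
force: [-1.4, -0.8, 2.7]
eef_pos: [0.4763, 0.0284, 0.0777]
force: [-2.6, 0.6, 2.5]
eef_pos: [0.4763, 0.0284, 0.0777]
force: [-2.7, -0.8, 2.5]
eef_pos: [0.4764, 0.0284, 0.0767]
force: [-2.7, 0.4, 3.6]
eef_pos: [0.4764, 0.0284, 0.0766]
force: [-2.1, -0.7, 2.5]
eef_pos: [0.4764, 0.0284, 0.0766]
force: [-2.8, -0.5, 4.0]
eef_pos: [0.4764, 0.0284, 0.0767]
force: [-2.8, 0.5, 3.6]
```

Key 3, the far one, gives softly: about 3.4 N after more than 4 mm of travel, so it is raised. Moving to the next key.

```bash
python3 -m crank '[0,0,12,0,1,0,0,13,0,1,5,-22,0,0,1,5,-22,0,0,1,0,0,0,0,1]'
python3 -m crank '[0,0,-8,0,1,0,0,-7,0,1,0,0,0,0,1]'|grep -E 'pos|force'
python3 -m crank '[0,0,-1.5,0,1,0,0,0,0,1]'|grep -E 'pos|force'
python3 -m crank '[0,0,-1.5,0,1,0,0,0,0,1]'|grep -E 'pos|force'
python3 -m crank '[0,0,0,0,1]'|grep -E 'pos|force'
```

```text
t: 5.85
eef_pos: [0.4882, -0.0172, 0.1031]
eef_rot: [1.218, 1.567, -0.121]
force: [0.8, 0.2, 0.2]
finger_gap: 0.006
eef_pos: [0.4855, -0.0149, 0.0856]
force: [-0.5, -0.2, -0.8]
eef_pos: [0.4863, -0.0152, 0.0849]
force: [0.5, -0.8, 0.1]
eef_pos: [0.4865, -0.0155, 0.0836]
force: [-0.2, -0.6, -0.1]
eef_pos: [0.4866, -0.0156, 0.0837]
force: [-1.0, -1.8, -0.6]
```

```bash
for i in 1 ; do python3 -m crank '[0,0,-1,0,1,0,0,0,0,1]'|grep -E 'pos|force'
python3 -m crank '[0,0,-1,0,1,0,0,0,0,1]'|grep -E 'pos|force'
python3 -m crank '[0,0,-1,0,1,0,0,0,0,1]'|grep -E 'pos|force'
python3 -m crank '[0,0,0,0,1]'|grep -E 'pos|force';done
```

```text
eef_pos: [0.4866, -0.0156, 0.0826]
force: [1.1, -0.1, -1.2]
eef_pos: [0.4866, -0.0156, 0.0816]
force: [-0.5, -0.7, 0.8]
eef_pos: [0.4866, -0.0156, 0.0806]
force: [0.3, -0.5, 2.2]
eef_pos: [0.4866, -0.0156, 0.0807]
force: [-0.2, 0.4, 1.4]
```

```bash
python3 -m crank '[0,0,-1,0,1]'|grep -E 'pos|force'
for i in 1 2 3; do python3 -m crank '[0,0,0,0,1]'|grep -E 'pos|force';done
python3 -m crank '[0,0,-1,0,1]'|grep -E 'pos|force'
for i in 1 2 3; do python3 -m crank '[0,0,0,0,1]'|grep -E 'pos|force';done
```

```text
eef_pos: [0.4866, -0.0156, 0.0798]
force: [-0.3, 0.0, 2.8]
eef_pos: [0.4866, -0.0156, 0.0796]
force: [-0.2, -0.3, 1.8]
eef_pos: [0.4866, -0.0156, 0.0797]
force: [-1.0, 0.1, 2.2]
eef_pos: [0.4866, -0.0156, 0.0797]
force: [-0.6, -0.5, 2.4]
eef_pos: [0.4866, -0.0156, 0.0788]
force: [-0.1, 0.3, 2.4]
eef_pos: [0.4866, -0.0156, 0.0786]
force: [-0.6, -0.3, 2.8]
eef_pos: [0.4866, -0.0156, 0.0787]
force: [-0.6, -0.3, 2.3]
eef_pos: [0.4866, -0.0156, 0.0787]
force: [-0.2, -1.6, 2.6]
```

Key 2 is soft too. On to key 1.

```bash
python3 -m crank '[0,0,12,0,1,0,0,12,0,1,5,-22.5,0,0,1,5,-22.5,0,0,1,0,0,0,0,1]'
python3 -m crank '[0,0,-8,0,1,0,0,-8,0,1,0,0,0,0,1]'|grep -E 'pos|force'
python3 -m crank '[0,0,-1.5,0,1,0,0,0,0,1]'|grep -E 'pos|force'
python3 -m crank '[0,0,-1.5,0,1,0,0,0,0,1]'|grep -E 'pos|force'
python3 -m crank '[0,0,-1,0,1,0,0,0,0,1]'|grep -E 'pos|force'
```

```text
t: 8.65
eef_pos: [0.4978, -0.0622, 0.1039]
eef_rot: [1.122, 1.568, -0.217]
force: [0.2, -0.1, 0.2]
finger_gap: 0.006
eef_pos: [0.4953, -0.0598, 0.0854]
force: [-0.2, 0.6, 0.2]
eef_pos: [0.4963, -0.0602, 0.0849]
force: [0.9, -0.1, -0.0]
eef_pos: [0.4965, -0.0605, 0.0836]
force: [-0.2, -0.6, 1.1]
eef_pos: [0.4965, -0.0606, 0.0827]
force: [0.4, -0.3, 1.1]
```

```bash
for i in 1 2; do python3 -m crank '[0,0,0,0,1]'|grep -E 'pos|force';done
python3 -m crank '[0,0,-1,0,1]'|grep -E 'pos|force'
for i in 1 2 3; do python3 -m crank '[0,0,0,0,1]'|grep -E 'pos|force';done
```

```text
eef_pos: [0.4966, -0.0606, 0.0827]
force: [-0.2, -1.1, 0.2]
eef_pos: [0.4966, -0.0606, 0.0827]
force: [-0.5, -0.9, 0.4]
eef_pos: [0.4967, -0.0606, 0.0818]
force: [0.8, -0.3, -0.1]
eef_pos: [0.4965, -0.0606, 0.0816]
force: [-0.2, -0.6, -0.4]
eef_pos: [0.4965, -0.0606, 0.0816]
force: [-0.4, 0.2, 0.9]
eef_pos: [0.4965, -0.0606, 0.0817]
force: [0.2, -0.5, -0.2]
```

```bash
for i in 1 2 3; do python3 -m crank '[0,0,-1,0,1,0,0,0,0,1]'|grep -E 'pos|force'
python3 -m crank '[0,0,0,0,1]'|grep -E 'force';done
```

```text
eef_pos: [0.4965, -0.0606, 0.0806]
force: [-0.1, 0.0, 0.7]
force: [-0.5, 0.2, -0.1]
eef_pos: [0.4965, -0.0606, 0.0795]
force: [-0.0, 0.2, -0.7]
force: [1.1, 0.5, 0.5]
eef_pos: [0.4965, -0.0606, 0.0786]
force: [-0.5, 0.6, -0.6]
force: [0.7, 0.2, 0.0]
```

```bash
for i in 1 2 3; do python3 -m crank '[0,0,-1,0,1,0,0,0,0,1]'|grep -E 'pos|force'
python3 -m crank '[0,0,0,0,1]'|grep -E 'force';done
```

```text
eef_pos: [0.4967, -0.0606, 0.0777]
force: [0.1, -0.0, 0.1]
force: [0.2, 0.5, 0.2]
eef_pos: [0.4966, -0.0606, 0.0768]
force: [-1.1, 0.0, 3.6]
force: [-0.5, 1.0, 3.4]
eef_pos: [0.4966, -0.0606, 0.0759]
force: [-1.6, -0.1, 6.4]
force: [-0.5, 0.8, 7.2]
```

Key 1 is hard: nothing at 77.7 mm, then 3.5 N and 6.8 N over the next 2 mm of descent. It's the latched one, so I'll press it to its stop.

```bash
for i in 1 2 3 4; do python3 -m crank '[0,0,-1,0,1,0,0,0,0,1]'|grep -E 'pos|force';done
```

```text
eef_pos: [0.4966, -0.0606, 0.075]
force: [-1.1, 0.7, 8.0]
eef_pos: [0.4966, -0.0606, 0.074]
force: [-0.9, -0.7, 8.9]
eef_pos: [0.4967, -0.0606, 0.0734]
force: [-3.0, 0.8, 12.4]
eef_pos: [0.4967, -0.0606, 0.0732]
force: [-5.9, 1.3, 23.0]
```

```bash
python3 -m crank '[0,0,0,0,1,0,0,0,0,1]'|grep -E 'pos|force'
for i in 1 2 3 4 5 6; do python3 -m crank '[0,0,2,0,1,0,0,0,0,1]'|grep -E 'pos|force';done
```

```text
eef_pos: [0.4967, -0.0606, 0.0731]
force: [-5.5, 1.1, 23.3]
eef_pos: [0.4966, -0.0606, 0.0742]
force: [-0.8, -0.3, 3.8]
eef_pos: [0.4966, -0.0606, 0.0759]
force: [-1.2, -0.3, 4.0]
eef_pos: [0.4966, -0.0606, 0.0777]
force: [-0.2, 0.9, 3.3]
eef_pos: [0.4966, -0.0606, 0.0797]
force: [0.2, -0.4, 1.8]
eef_pos: [0.4965, -0.0606, 0.0817]
force: [-0.4, 0.2, 0.3]
eef_pos: [0.4965, -0.0606, 0.0837]
force: [-0.3, -0.1, -0.1]
```

The key followed the finger up, with a soft force until about 81 mm, so it has been released. I'll retreat and check with a picture.

```bash
python3 -m crank '[0,0,20,0,1,0,0,30,0,1,0,0,40,0,1,0,0,40,0,1,0,0,0,0,1]'
python3 -m crank '[-20,40,10,0,1,-20,40,0,0,1,-20,40,0,0,1,-20,40,0,0,1,0,0,0,0,1]'|grep pos
python3 - <<'E'
from h import *
f=grab_frame('scene');t=grab_frame('top')
g=cv2.imread('pics/scene0.png')
c=lambda a:cv2.resize(a[155:265,210:310],None,fx=4,fy=4)
cv2.imwrite('pics/c.png',np.hstack([c(g),c(f['pixels'][:,:,::-1])]))
for q in('rack','pen','pot'):
    for n,ff in(('scene',f),('top',t)):
        r=tip_of(q,n)
        if r:print(q,n,np.round(atz(ray(ff,r[0]['position']),0)*1000))
print(state()['t'],state()['force'])
E
```

```text
t: 14.65
eef_pos: [0.4995, -0.061, 0.2185]
eef_rot: [1.194, 1.562, -0.143]
force: [0.2, 0.3, 0.1]
finger_gap: 0.006
eef_pos: [0.4136, 0.1024, 0.2227]
rack scene [ 605. -266.    0.]
rack top [ 601. -248.    0.]
pen scene [417. -85.   0.]
pen top [413. -92.   0.]
pot scene [502. 170.   0.]
pot top [ 513. -112.    0.]
15.55 [ 0.45554097 -0.20068752  0.49751855]
```

View pics/c.png

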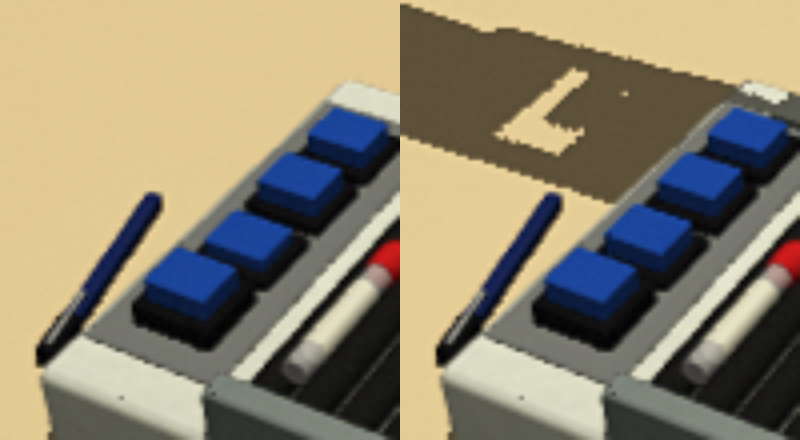

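In the before/after crop the second key from the front has risen clearly, from about row 232 to row 225 with a taller side wall. The other keys and the pen look unchanged. I'm handing in.

```bash
python3 -c "
from station import *
print(job_done())"
```

```text
the job is handed in; nothing more can be done
None
```

I found the latched key, pressed it down to its stop and it sprang up. The job was handed in at about 15.6 s; no verdict was reported.

- **Finding it:** I tapped the keys with the gripper shut, starting from the pot end. The first two gave softly: about 3.4 N after about 4.5 mm, and 2.5 N after about 3 mm. The third was hard, reaching about 7 N within 2 mm of descent. I did not tap the fourth key, the one nearest the rack.
- **Pressing it:** The third key sank about 4 mm at 8–9 N and met its stop, where the force rose to 23 N. As I lifted, it followed the finger softly to about 4 mm above where it had started.
- **Last checks:** The before/after picture shows that key raised and the other keys unchanged. The pen looks unmoved in that picture. The arm was clear of everything, with the force reading at noise level.
- **Disagreements:** The scene camera put the rack, pot and pen within about 10 mm of their first estimates. The top camera was less consistent:
  - It put the rack 11 mm off and the pen about 9 mm off. I took this as detector scatter, since I touched neither.
  - It put the pot at (513, -112) mm, on top of the key row. I took that as a false detection.

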